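# Slide the tasting tray under the sprung cover

### The job

Press down the long bar of the tray keeper with one fingertip so that its spring-closed cover stands well open, and while you keep the bar down push the tasting tray along the runway with the other fingertip until it is fully home against the stop under the cover. Then back away so that the cover closes onto the tray, and leave the hand clear. Only push the tray, never grip or lift it, do not let the cover down on it before it is home, and leave the other things on the counter where they stand.

Things in the scene. Friction and masses are not known exactly. Their poses are not given: they have to be found in the camera images.
- keeper: Tray keeper: fixed wooden plinth with a runway and a hinged steel cover. Origin on the table (z = 0) below the middle of the cover's mouth, on the runway's centre line. x points along the runway in the push direction (away from the robot, within 25 degrees), y left, z up. In this frame the plinth spans x -200 to +85 mm, y -53 to +40, and its top, the runway, is at z 30 mm.
- stop_face (a point): Middle of the end stop's near face, at keeper x +70, y 0, z 38 mm (stop top z 46). Two guide rails 5 mm high (tops at keeper z 35) run along the runway, inner faces at y +30 and -30 mm.
- hinge_mid (a point): Middle of the cover's hinge line, which runs along the keeper's x at keeper y -45, z 62 mm; this point is at x +35. Two small posts carry it at x -18 to -9 and +72 to +81 mm (14 mm wide, tops z 70).
- cover (a joint): Cover's opening angle, rad: 0 closed and empty, 0.42 open stop. One rigid piece of 3 mm steel: plate left of the hinge, press bar right of the runway; pressing the bar down lifts the plate. From 0.21 up the tray passes freely; at 0.3 plate and bar are level; closed onto the tray at home it reads about 0.13. Spring-closed: about 2 N on the bar starts it, about 4 N holds 0.3; let go, it falls shut.
- bar_mid (a point): Middle of the press bar's top face, moves with the cover; clear above. In the keeper's frame x -93, y -95, z 52 mm closed; x -93, y -90, z 38 mm at 0.3 rad. The bar is 190 mm long along the keeper's x (x -188 to +2) and 50 mm wide: closed it is tilted (y -71 at z 45 mm to y -119 at z 60 mm), at 0.3 rad level (y -65 to -115), its top 38 mm above the table.
- cover_edge (a point): Corner of the cover plate at its free (left) edge, at the mouth. The plate covers keeper x 0 to +70 mm and reaches 81 mm left from the hinge. Closed, this corner is at keeper x 0, y +32, z 38 mm, too low for the tray; at 0.3 rad the plate is level at z 62 mm.
- tray: Open wooden tray of almonds, 100 long (its x) x 56 wide x 18 mm tall, walls 5 mm, about 0.2 kg, loose on the runway between the rails (2 mm play each side). Origin: centre of its underside; axes as the keeper's. Starts at keeper x -85 to -60 mm, leading end 10 to 35 mm short of the mouth. Home: leading end at the stop, origin at keeper x +20; its trailing end still sticks 30 mm out of the mouth.
- tray_tail (a point): Middle of the outer face of the tray's trailing end wall, where it is pushed: 50 mm behind the tray's origin, 12 mm above its underside (42 mm above the table). A finger pushing here never has to go under the cover.
- jam_jar: Bystander, to be left alone: glass jam jar, 62 mm across, 85 mm tall. Origin at the centre of its underside.
- big_weight: Bystander, to be left alone: brass scale weight, 40 mm across, 50 mm tall. Origin at the centre of its underside.
- small_weight: Bystander, to be left alone: brass scale weight, 30 mm across, 37 mm tall. Origin at the centre of its underside.
- fish_tin: Bystander, to be left alone: flat round metal tin, 84 mm across, 30 mm tall. Origin at the centre of its underside.
- tea_tin: Bystander, to be left alone: box-shaped tin, 60 x 85 mm, 95 mm tall. Origin at the centre of its underside.
- oil_bottle: Bystander, to be left alone: glass oil bottle, 56 mm across, 170 mm tall. Origin at the centre of its underside.
- scoop_spoon: Bystander, to be left alone: wooden spoon, 180 mm long, lying down. Origin at the centre of its underside.
Not all that is in view belongs to the job. What is shaped like the tray but black is not meant.

How it is judged (in metres and radians):
On the way, in this order (a step that is already met when the one before it is completed fails the run):
1. the cover is held well open by a fingertip on the bar, with the tray still outside (value of joint cover above 0.21 rad and contact force between the fingers and cover above 0.3 N and x of tray in the frame of keeper below -0.05 m), for 0.2 s.
2. the tray is pushed home while a fingertip still holds the cover open (value of joint cover above 0.21 rad and contact force between the fingers and cover above 0.3 N and x of tray in the frame of keeper above 0.014 m), for 0.1 s.
At the end, for the whole second after the job is handed in: The tray stands flat on the runway with its leading end within 6 mm of the stop, at rest, and the cover has closed onto it (joint between 0.09 and 0.17 rad) (x of tray in the frame of keeper above 0.014 m and z of tray in the frame of keeper below 0.034 m and angle between tray's own z axis and vertical below 0.06 rad and value of joint cover between 0.09 and 0.17 rad and linear speed of tray below 0.01 m/s); the robot touches nothing.
It fails at once if the tray is lifted (over 10 mm) or tipped (over 0.2 rad) (z of tray in the frame of keeper above 0.04 m or angle between tray's own z axis and vertical above 0.2 rad).
It fails at once if the cover is let down while the tray is only part way in (x of tray in the frame of keeper between -0.035 and 0.01 m and value of joint cover below 0.165 rad).
It fails at once if another thing on the counter is shifted more than 20 mm (distance of any of jam_jar, big_weight, small_weight, fish_tin, tea_tin, oil_bottle, scoop_spoon from where it was at the start of the episode above 0.02 m).
It also fails if it takes over 40 s, if anything falls off the work surface, if the arm or the gripper's body presses on something with over 40 N, if the wrist force passes 120 N, or if a joint passes its speed limit or range.

### The arm

A 6-joint arm with a two-finger parallel gripper is mounted at the origin on the work surface. World frame = base frame: x ahead of the robot, y to its left, z up, the work surface at z = 0. Lengths are in mm, angles in degrees, forces in N, time in s.
With the tool pointing down it reaches from about 350 to 850 mm from the base axis. Payload 8.1 kg.
Tool frame: the origin (TCP) lies between the finger pads; the fingertips stand 22 mm ahead of it and the grasp point (between the pads) lies 3 mm ahead of it; z points along the fingers, y is the line along which they close (so a half turn about z gives the same grasp; the last joint's range is limited). The gripper opens to 85 mm and grips with 20 to 120 N. Pads are 22 mm wide; open, the fingers measure 114 mm over their backs; the gripper's body (76 mm by 85 mm) begins 54 mm behind the grasp point. The pads swing forward as they close: fully open they stand 13 mm farther back than shut.
Start: joints at [-76.455, 7.471, 85.268, -0, 87.261, -4.893], TCP at [189.785, -569.199, 253.292] pointing down, gripper open.
Joint ranges: [-169.43, 169.43], [-51.17, 129.36], [1.28, 143.12], [-76.62, 256.62], [0, 156.53], [-152.29, 152.29]. Speed limits (degrees/s): [136.94, 136.94, 159.86, 180, 180, 180].

### API

Orientations are given as [roll, pitch, yaw] about the fixed x, y, z axes, in that order (R = Rz(yaw) Ry(pitch) Rx(roll)).
In Python, from bench import r, vision gives the robot as it stands.
- The arm moves only by the tool step_arm, never from a script. Its argument "targets" is a list that holds one entry, the list of rows, each a list of 6 numbers: the shift along the world's x, y, z in mm, then the turn, a rotation vector about the world's x, y, z in rad. In form: [[[x, y, z, rx, ry, rz], ...]]. A call has 1 to 12 rows; each row is the pose to reach, as a shift and turn from the pose commanded when the call began; what a row does not reach only later rows make up. A row lasts 1/12 s, in which the tool goes at most 41.7 mm and 7.16 degrees, less where a joint would pass 70% of its speed; a pose out of reach is approached as far as the arm can. A call with a gripper value outside its range is refused whole. "fingers" is the gripper's target within -1 to 1 (shut at 1, half-way at 0, fully open at -1), set as the call begins (left out, the last holds). The fingers move at their own pace and stop on an object; "newtons" is the grip in N (left out, the last holds). Time passes only in rows, so rows that repeat a pose let the fingers close. It gives the time, the measured TCP pose, the force, the opening and the grip force at its end, in the units of the state.
- r.sense(): the state, without advancing time (a new reading comes with each control period).
- vision.snapshot(name): name is "side" or "top"; returns a dict with "img" (480x640x3 uint8, blue, green, red), "mtx" (3x3 intrinsics, pixels), "eye" and "attitude" of the camera in the world. Camera axes: x right, y up, looking along -z (the intrinsics and any distortion apply to the point x, -y, -z); pixel columns grow to the right and rows downward; lengths in mm; the calibration is good to about 2 mm. A picture is of the moment at which its call begins. There is no depth.
- r.hand_in(): hands the job in; it is judged then, once.
The state is a dict: "time": time; "joint_pos": joint angles; "qd": joint speeds; "joint_efforts": joint torques, N m; "tool_pos": TCP position; "tcp_rot": TCP orientation; "ft_force": force on the tool from outside, world axes, zero at the start; "wrist_torque": the same for the moment, N m; "finger_gap": finger opening in mm; "grip_force": force on a finger pad.
Only numpy, scipy, OpenCV 4.12 (cv2) and the standard library are available. Lean on these libraries where they do the work, as an engineer would, in place of code of your own. Each camera call takes 0.05 s, during which the arm holds its last target. There are 200 camera calls.

## Working session

There is one attempt and no reset: what is moved stays moved. The work goes in short steps, Python scripts to look and compute and a tool call to move; the robot and the scene stay as the last step left them, time stands still between calls to the robot, and variables do not carry over. Pictures are saved under pics/ and viewed, at most 12 in all, crops included, and the job is handed in when it is done.

Besides the shell and the picture viewer there is one more tool, called after "Call:" in YAML: its name, and indented under it one key for each argument. step_arm: Moves the arm, as the interface text tells. Its arguments: {"type":"object","properties":{"targets":{"type":"array"},"fingers":{"type":"number"},"newtons":{"type":"number"}},"required":["targets"]}

```bash
mkdir -p pics
cat > h.py <<'E'
import numpy as np, cv2, pickle
from bench import r, vision
def snap(n,f):
    s=vision.snapshot(n); cv2.imwrite(f'pics/{f}.png',s['img']); pickle.dump(s,open(f'pics/{f}.pkl','wb')); return s
def load(f): return pickle.load(open(f'pics/{f}.pkl','rb'))
E
python3 - <<'E'
from h import *
for n in('top','side'):
    s=snap(n,n+'0'); print({k:v for k,v in s.items() if k!='img'})
print(r.sense())
E
```

```text
{'mtx': array([[591.15394522,   0.        , 322.50283565],
       [  0.        , 591.15394522, 243.39421175],
       [  0.        ,   0.        ,   1.        ]]), 'eye': array([ 376.95460113,   46.27838657, 1239.90511619]), 'attitude': array([  8.34447036,   0.98910368, -89.16312905])}
{'mtx': array([[524.39622518,   0.        , 316.142872  ],
       [  0.        , 524.39622518, 237.89103304],
       [  0.        ,   0.        ,   1.        ]]), 'eye': array([306.49256177, 652.87945405, 661.90445375]), 'attitude': array([  47.03892317,   -0.55182924, -158.40885256])}
{'time': 0.1, 'joint_pos': array([-7.64552014e+01,  7.51155924e+00,  8.53250297e+01, -2.19295679e-03,
        8.72606083e+01, -4.89344768e+00]), 'qd': array([ 0.04760953, -0.17771837, -0.16954589, -0.10134284,  0.01017485,
        0.08406376]), 'joint_efforts': array([ 9.42429324e-04, -5.70955038e+01, -5.01942444e+01, -1.75450873e-04,
        8.18614120e-03, -3.57077973e-06]), 'tool_pos': array([ 189.66430179, -568.74091897,  252.32210551]), 'tcp_rot': array([-1.79902970e+02, -6.10892517e-03,  1.84383478e+01]), 'ft_force': array([ 0.50056713, -0.18761162, -0.09181221]), 'wrist_torque': array([-0.0040004 ,  0.03753735,  0.032159  ]), 'grip_force': 0.0, 'finger_gap': 85.29637454296892}
```

View pics/top0.png

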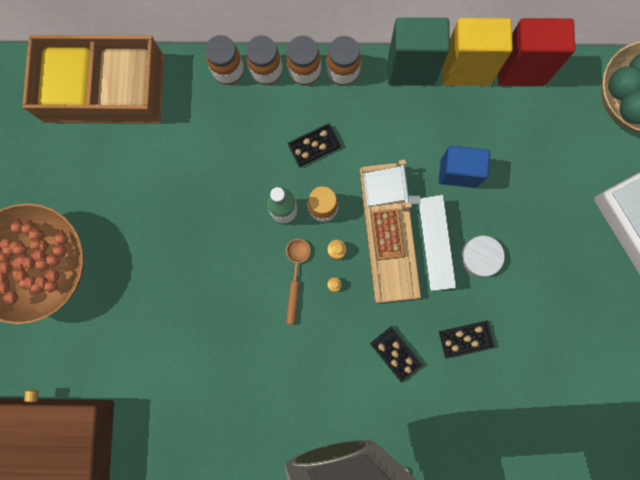

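View pics/side0.png

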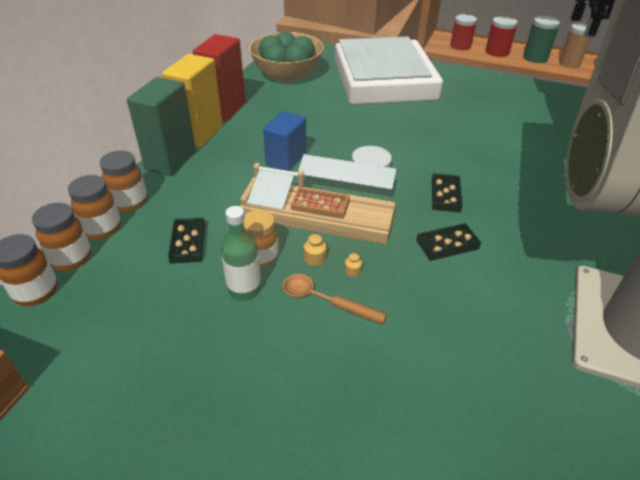

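The top view shows the keeper at about (390,235), with the brown tray at (388,233), the cover at (386,186) and the press bar at (437,243). Trays that could be confused: brown at (388,233), and black ones at (315,145), (398,354) and (466,340). I choose the brown one on the runway. Next is a close crop to check it.

Run:
```python
from h import *
a=load('top0')['img'][155:310,345:515]; b=cv2.resize(a,None,fx=4,fy=3.87,interpolation=cv2.INTER_CUBIC)
b=cv2.resize(a,(680,600*1),interpolation=cv2.INTER_CUBIC) if 0 else cv2.resize(a[:150],(680,600),interpolation=cv2.INTER_CUBIC)
cv2.imwrite('pics/c0.png',b)
```

```text
(no output)
```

View pics/c0.png

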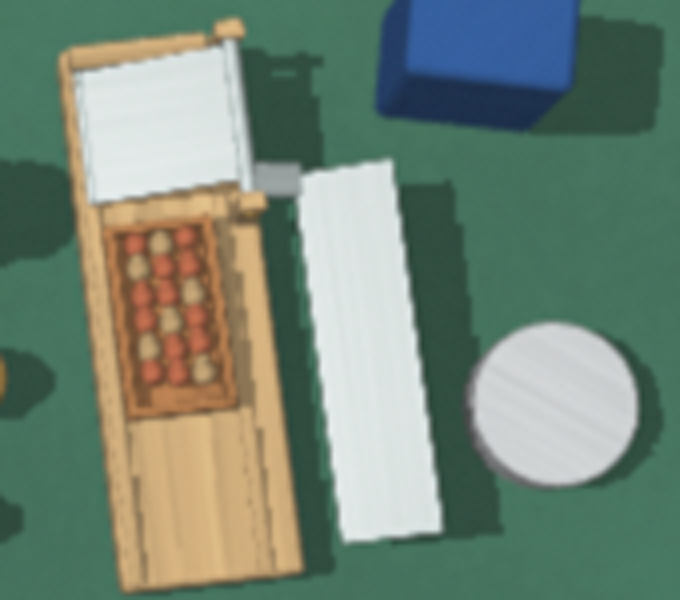

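The crop confirms the brown almond tray on the runway between the rails. Plinth near corners are at crop (124,590) and (302,573), cover corner at (94,203), and bar corners at (344,543), (441,533), (391,160) and (299,175). I'll fit the keeper pose to these.

```bash
cat >> h.py <<'E'
from scipy.spatial.transform import Rotation as Ro
from scipy.optimize import least_squares
def proj(s,P):
    R=Ro.from_euler('xyz',s['attitude'],degrees=True).as_matrix()
    c=(np.atleast_2d(P)-s['eye'])@R; c=c*[1,-1,-1]; p=c@s['mtx'].T
    return p[:,:2]/p[:,2:]
def kw(q,P):
    P=np.atleast_2d(P).astype(float); return P@Ro.from_euler('z',q[2],degrees=True).as_matrix().T+[q[0],q[1],0]
E
python3 - <<'E'
from h import *
s=load('top0')
K=np.array([(-200,40,30),(-200,-53,30),(0,32,38),(70,32,38),(-188,-71,45),(-188,-119,60),(2,-119,60),(2,-71,45)])
c=np.array([(124,590),(302,573),(94,203),(76,72),(344,543),(441,533),(391,160),(299,175)])/4+[345,155]
f=lambda q:(proj(s,kw(q,K))-c).ravel()
o=least_squares(f,[450,-60,5]);print(o.x,np.round(o.fun.reshape(-1,2),1).tolist())
q=o.x
ct=np.array([(106,227),(212,214),(238,405),(131,417)])/4+[345,155]
g=lambda t:(proj(s,kw(q,[(t[0]+50,t[1]+28,48),(t[0]+50,t[1]-28,48),(t[0]-50,t[1]-28,48),(t[0]-50,t[1]+28,48)]))-ct).ravel()
t=least_squares(g,[-70,0]);print(t.x,np.round(t.fun,1))
# other camera check
z=load('side0');print(proj(z,kw(q,K)).round())
def locate(px,h):
    f=lambda w:(proj(s,[(w[0],w[1],h)])-px).ravel(); return least_squares(f,[500,0]).x
for n,px,h in(('jar',(322,200),85),('bigw',(337,248),50),('smallw',(335,284),37),('fish',(484,256),30),('tea',(467,160),95),('blk1',(398,354),18),('blk2',(466,340),18),('spoon',(292,320),10)):
    w=locate(px,h); print(n,w.round(),(Ro.from_euler('z',-q[2],degrees=True).apply([w[0]-q[0],w[1]-q[1],0])).round())
E
```

```text
[636.56947122 -56.69773419   6.66573091] [[-0.4, 0.3], [0.6, -0.2], [0.2, 0.0], [0.9, 0.1], [-0.7, 0.1], [0.3, -0.4], [0.3, -0.1], [-1.2, 0.2]]
[-64.05923239   0.43357227] [-0.  -0.5  0.6 -0.   0.1  0.3 -0.7  0.2]
[[389. 234.]
 [397. 202.]
 [284. 208.]
 [248. 202.]
 [393. 189.]
 [398. 169.]
 [305. 154.]
 [298. 173.]]
jar [634.  71.] [ 12. 127.   0.]
bigw [542.  40.] [-83. 107.   0.]
smallw [470.  43.] [-154.  118.    0.]
fish [ 532. -262.] [-128. -192.    0.]
tea [ 716. -217.] [  60. -168.    0.]
blk1 [331. -87.] [-307.    6.    0.]
blk2 [ 361. -225.] [-293. -135.    0.]
spoon [396. 131.] [-217.  214.    0.]
```

Call:
step_arm:
  targets:
    - [[31, 46, 0, 0, 0, -0.02], [62, 92, 0, 0, 0, -0.04], [92, 137, 0, 0, 0, -0.062], [123, 182, 0, 0, 0, -0.082], [154, 228, 0, 0, 0, -0.103], [184, 274, 0, 0, 0, -0.123], [215, 319, 0, 0, 0, -0.144], [246, 365, 0, 0, 0, -0.164], [276, 410, 0, 0, 0, -0.185], [300, 446, 0, 0, 0, -0.2], [307, 456, 0, 0, 0, -0.205], [307, 456, 0, 0, 0, -0.205]]
  fingers: -1

```text
time: 1.1
tool_pos: [469.6, -152.4, 253.1]
tcp_rot: [180.0, 0.0, 6.7]
ft_force: [1.6, -1.9, 0.4]
finger_gap: 85.5
grip_force: 0.0
```

Call:
step_arm:
  targets:
    - [[0, 0, 0, 0, 0, 0], [0, 0, 0, 0, 0, 0], [0, 0, -25, 0, 0, 0], [0, 0, -50, 0, 0, 0], [0, 0, -75, 0, 0, 0], [0, 0, -100, 0, 0, 0], [0, 0, -125, 0, 0, 0], [0, 0, -145, 0, 0, 0], [0, 0, -150, 0, 0, 0], [0, 0, -150, 0, 0, 0], [0, 0, -150, 0, 0, 0]]

```text
time: 2.02
tool_pos: [468.9, -155.3, 104.0]
tcp_rot: [180.0, -0.0, 6.6]
ft_force: [-0.0, 0.7, 1.0]
finger_gap: 85.2
grip_force: 0.0
```

Run:
```python
from h import *
s=snap('top','top1');z=snap('side','side1');t=r.sense();print(t['tool_pos'],t['tcp_rot'],t['ft_force'])
a=cv2.resize(s['img'][160:310,350:500],(400,400),interpolation=cv2.INTER_CUBIC)
b=cv2.resize(z['img'][120:270,250:400],(400,400),interpolation=cv2.INTER_CUBIC)
cv2.imwrite('pics/c1.png',np.hstack([a,b]))
```

```text
[ 470.05365066 -155.34532163  105.16002407] [ 1.79913202e+02 -1.38816995e-01  6.66011762e+00] [ 0.59707099 -0.46813839  1.04960872]
```

View pics/c1.png

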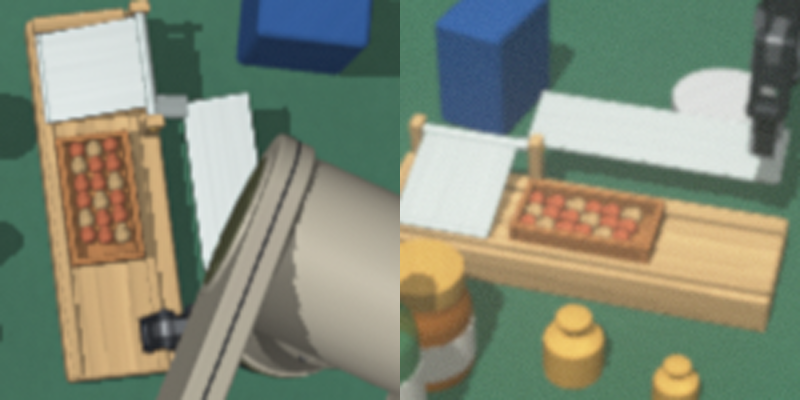

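The picture shows the hand short of the goal, with its left finger at (160,330) over the near end of the runway. The keeper and tray have not moved. I'll add the missing shift and start down.

Call:
step_arm:
  targets:
    - [[10, 15, 0, 0, 0, 0], [20, 30, 0, 0, 0, 0], [27, 42, 0, 0, 0, 0], [27, 42, 0, 0, 0, 0], [27, 42, -8, 0, 0, 0], [27, 42, -15, 0, 0, 0], [27, 42, -20, 0, 0, 0], [27, 42, -20, 0, 0, 0], [27, 42, -20, 0, 0, 0]]

```text
time: 2.87
tool_pos: [495.2, -112.7, 82.5]
tcp_rot: [-180.0, 0.1, 6.7]
ft_force: [0.5, -0.8, -0.2]
finger_gap: 85.5
grip_force: 0.0
```

Run:
```python
from h import *
s=snap('top','top2');z=snap('side','side2');t=r.sense();print(t['tool_pos'],t['tcp_rot'],t['ft_force'])
a=cv2.resize(s['img'][160:310,350:500],(400,400),interpolation=cv2.INTER_CUBIC)
b=cv2.resize(z['img'][120:270,250:400],(400,400),interpolation=cv2.INTER_CUBIC)
cv2.imwrite('pics/c2.png',np.hstack([a,b]))
```

```text
[ 495.89429892 -112.77427821   83.29057126] [-1.79997833e+02  6.47580382e-03  6.65874355e+00] [-0.15074097  0.15611789 -0.79585018]
```

View pics/c2.png

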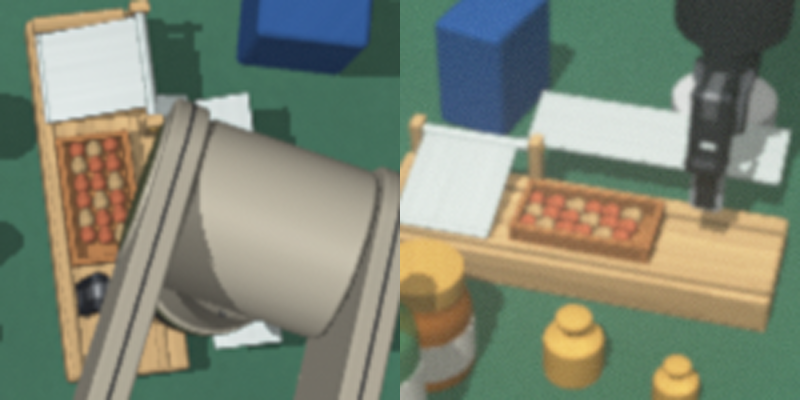

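The side crop shows the left fingertip at (707,203), behind the tray's tail and over the runway. The bar side is hidden. I'll go down in small steps and watch the force.

Call:
step_arm:
  targets:
    - [[0, 0, -5, 0, 0, 0], [0, 0, -10, 0, 0, 0], [0, 0, -15, 0, 0, 0], [0, 0, -18, 0, 0, 0], [0, 0, -18, 0, 0, 0], [0, 0, -18, 0, 0, 0]]

```text
time: 3.47
tool_pos: [495.7, -112.3, 64.8]
tcp_rot: [-180.0, 0.0, 6.7]
ft_force: [0.0, 0.0, -0.5]
finger_gap: 85.4
grip_force: 0.0
```

Run:
```python
from h import *
f=[]
for i in range(8):
    z=vision.snapshot('side'); t=r.sense(); f.append(t['ft_force'])
print(t['tool_pos'],np.mean(f,0),np.std(f,0))
cv2.imwrite('pics/c3.png',cv2.resize(z['img'][120:270,250:400],(600,600),interpolation=cv2.INTER_CUBIC))
q=[636.57,-56.7,6.666]
print([(h,proj(z,kw(q,[(-134,10,h)])).round(1).tolist()) for h in(38,46,54)])
```

```text
[ 496.15710067 -112.474531     65.47760808] [ 0.36062723  0.26899519 -0.01380062] [0.48659599 0.31906305 0.34905537]
[(38, [[356.9, 213.3]]), (46, [[357.2, 210.0]]), (54, [[357.5, 206.6]])]
```

View pics/c3.png

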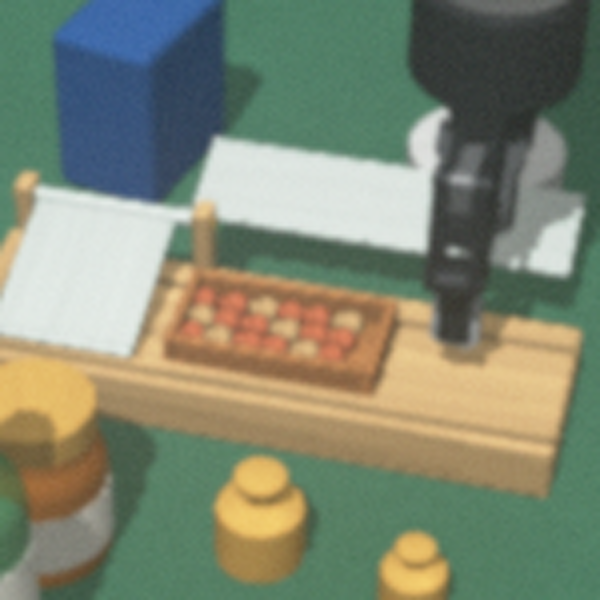

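The fingertip's lower edge is at crop (437,340), or pixel (359,205). That puts the tips at z of about 55, roughly 9 mm ahead of the TCP while open, and there is no contact yet. I'll press down.

Call:
step_arm:
  targets:
    - [[0, 0, -3, 0, 0, 0], [0, 0, -6, 0, 0, 0], [0, 0, -8, 0, 0, 0], [0, 0, -10, 0, 0, 0], [0, 0, -12, 0, 0, 0], [0, 0, -12, 0, 0, 0], [0, 0, -12, 0, 0, 0]]

```text
time: 4.45
tool_pos: [496.1, -112.0, 53.3]
tcp_rot: [-180.0, -0.0, 6.7]
ft_force: [-0.6, 5.4, 4.7]
finger_gap: 85.3
grip_force: 2.9
```

Run:
```python
from h import *
f=[]
for i in range(8):
    z=vision.snapshot('side'); t=r.sense(); f.append(t['ft_force'])
print(t['tool_pos'],np.mean(f,0),np.std(f,0))
cv2.imwrite('pics/c4.png',cv2.resize(z['img'][120:270,235:385],(600,600),interpolation=cv2.INTER_CUBIC))
q=[636.57,-56.7,6.666]
for a in (0,.15,.2,.25,.3,.35):  # plate left corners at (0|70, edge)
    th=a-.3; P=[(x,-45+81*np.cos(th),62+81*np.sin(th)) for x in(0,70)]
    print(a,((proj(z,kw(q,P))-[235,120])*4).round().tolist())
```

```text
[ 496.12472637 -112.05453076   53.51405947] [-0.7076493   5.50981555  5.12721445] [0.44716256 0.4695263  0.36917204]
0 [[195.0, 353.0], [53.0, 328.0]]
0.15 [[192.0, 337.0], [49.0, 311.0]]
0.2 [[192.0, 331.0], [48.0, 305.0]]
0.25 [[191.0, 324.0], [47.0, 299.0]]
0.3 [[191.0, 318.0], [46.0, 292.0]]
0.35 [[191.0, 310.0], [45.0, 285.0]]
```

View pics/c4.png

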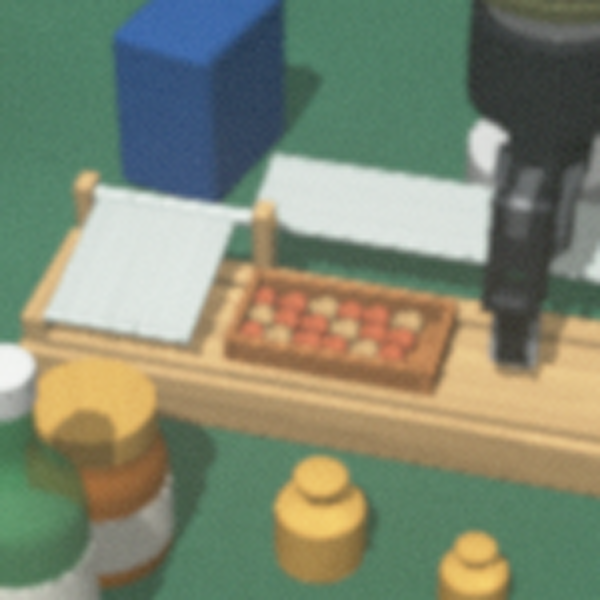

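The mouth corner is now at (190,341), which means the cover is at about 0.11 rad with 5 N on the bar. I'll press further and follow the bar's inward motion.

Call:
step_arm:
  targets:
    - [[0, 1, -2, 0, 0, 0], [0, 2, -4, 0, 0, 0], [0, 3, -6, 0, 0, 0], [0, 4, -8, 0, 0, 0], [0, 4, -8, 0, 0, 0], [0, 4, -8, 0, 0, 0]]

```text
time: 5.35
tool_pos: [495.9, -108.1, 45.7]
tcp_rot: [-180.0, 0.0, 6.7]
ft_force: [-4.4, 5.0, 8.8]
finger_gap: 85.1
grip_force: 4.4
```

Run:
```python
from h import *
f=[]
for i in range(8):
    z=vision.snapshot('side'); t=r.sense(); f.append(t['ft_force'])
print(t['tool_pos'],np.mean(f,0),np.std(f,0))
cv2.imwrite('pics/c5.png',cv2.resize(z['img'][120:270,235:385],(600,600),interpolation=cv2.INTER_CUBIC))
```

```text
[ 495.95923124 -108.16937752   45.75815563] [-3.40536001  5.38092522  8.6116901 ] [0.45154428 0.42574762 0.45756505]
```

View pics/c5.png

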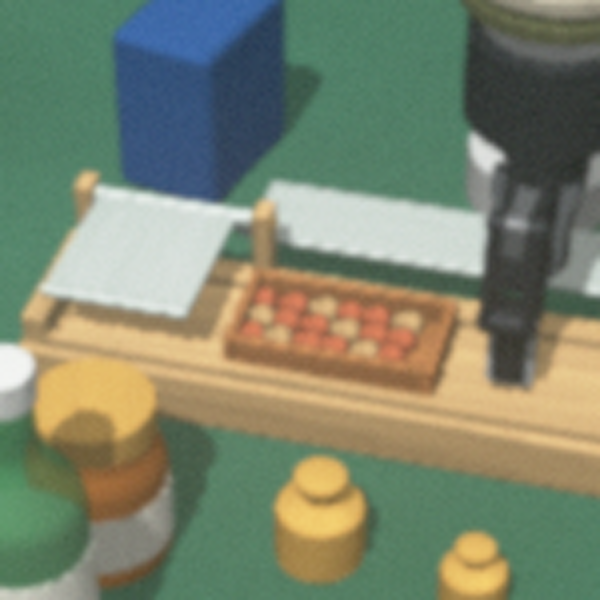

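The mouth corner is at (186,317), so the cover is at about 0.30 rad and stands well open. The tray is still outside. Next I'll push along the runway at constant height.

Call:
step_arm:
  targets:
    - [[5, 0.6, 0, 0, 0, 0], [11, 1.3, 0, 0, 0, 0], [18, 2.1, 0, 0, 0, 0], [25, 2.9, 0, 0, 0, 0], [32, 3.7, 0, 0, 0, 0], [39, 4.6, 0, 0, 0, 0], [46, 5.4, 0, 0, 0, 0], [53, 6.2, 0, 0, 0, 0], [60, 7.0, 0, 0, 0, 0], [66, 7.7, 0, 0, 0, 0], [70, 8.2, 0, 0, 0, 0], [70, 8.2, 0, 0, 0, 0]]

```text
time: 6.75
tool_pos: [566.9, -100.5, 45.4]
tcp_rot: [180.0, -0.0, 6.7]
ft_force: [-0.1, -1.0, 4.7]
finger_gap: 85.3
grip_force: 2.2
```

Run:
```python
from h import *
f=[]
for i in range(6):
    z=vision.snapshot('side'); t=r.sense(); f.append(t['ft_force'])
print(t['tool_pos'],np.mean(f,0),np.std(f,0))
cv2.imwrite('pics/c6.png',cv2.resize(z['img'][120:270,235:385],(600,600),interpolation=cv2.INTER_CUBIC))
```

```text
[ 566.6579133  -100.57270429   45.74219696] [ 1.65097434 -1.87576991  3.87524419] [0.76209524 0.18816786 0.41102513]
```

View pics/c6.png

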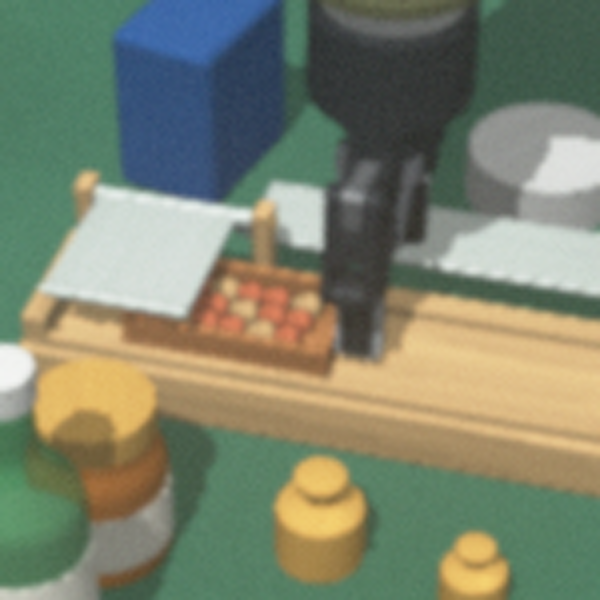

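The cover is still at about 0.3 rad, and the tray is sliding straight under it with its tail at (335,345) against the finger. About 34 mm remain.

Call:
step_arm:
  targets:
    - [[5, 0.6, 0, 0, 0, 0], [11, 1.3, 0, 0, 0, 0], [17, 2.0, 0, 0, 0, 0], [23, 2.7, 0, 0, 0, 0], [28, 3.3, 0, 0, 0, 0], [32, 3.7, 0, 0, 0, 0], [34, 4.0, 0, 0, 0, 0], [36, 4.2, 0, 0, 0, 0], [36, 4.2, 0, 0, 0, 0], [36, 4.2, 0, 0, 0, 0]]

```text
time: 7.88
tool_pos: [600.6, -95.8, 44.7]
tcp_rot: [-180.0, 0.2, 6.7]
ft_force: [-5.6, -1.2, 6.0]
finger_gap: 85.2
grip_force: 5.2
```

Run:
```python
from h import *
f=[]
for i in range(6):
    z=vision.snapshot('side'); t=r.sense(); f.append(t['ft_force'])
print(t['tool_pos'],np.mean(f,0),np.std(f,0))
q=[636.57,-56.7,6.666]
print(Ro.from_euler('z',-q[2],degrees=True).apply(t['tool_pos']-[q[0],q[1],0]))
print([(x,((proj(z,kw(q,[(x-50,28,48)]))-[235,120])*4).round().tolist()) for x in(5,14,20)])
cv2.imwrite('pics/c7.png',cv2.resize(z['img'][120:270,235:385],(600,600),interpolation=cv2.INTER_CUBIC))
```

```text
[600.60368765 -95.80680762  44.76774771] [-5.36510186 -0.98378103  6.09459645] [0.38813189 0.27099061 0.40318647]
[-40.2627409  -34.66741585  44.76774771]
[(5, [[291.0, 347.0]]), (14, [[272.0, 344.0]]), (20, [[259.0, 342.0]])]
```

View pics/c7.png

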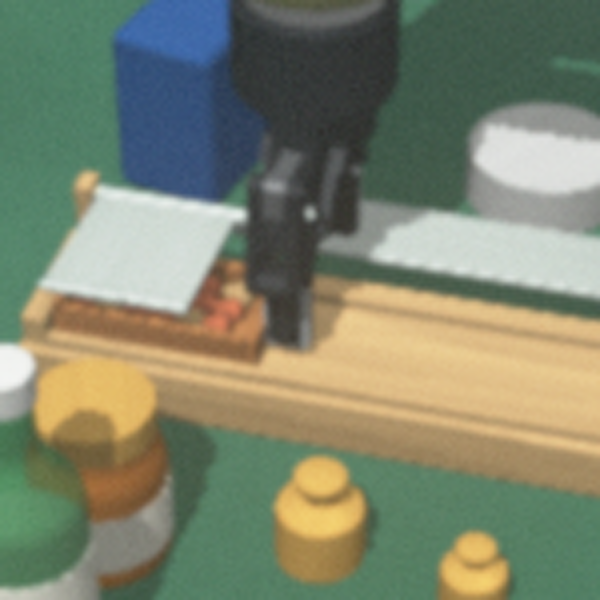

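The tail's top corner is at about (264,338), so tray x is about 18 to 19. The resistance is rising, and I'll confirm it is against the stop by pushing a little more.

Call:
step_arm:
  targets:
    - [[2, 0.2, 0, 0, 0, 0], [4, 0.5, 0, 0, 0, 0], [4, 0.5, 0, 0, 0, 0], [4, 0.5, 0, 0, 0, 0]]

```text
time: 8.52
tool_pos: [601.0, -95.7, 44.5]
tcp_rot: [-179.9, 0.7, 6.8]
ft_force: [-25.3, -3.7, 22.0]
finger_gap: 85.4
grip_force: 15.3
```

The force rose to 25 N with no motion, so the tray is home. I'll back off the tail and then let the cover down gently.

Call:
step_arm:
  targets:
    - [[-5, -0.6, 0, 0, 0, 0], [-10, -1.2, 0, 0, 0, 0], [-15, -1.7, 0, 0, 0, 0], [-15, -1.7, 3, 0, 0, 0], [-15, -1.7, 6, 0, 0, 0], [-15, -1.7, 9, 0, 0, 0], [-15, -1.7, 12, 0, 0, 0], [-15, -1.7, 16, 0, 0, 0], [-15, -1.7, 25, 0, 0, 0], [-15, -1.7, 45, 0, 0, 0], [-15, -1.7, 75, 0, 0, 0], [-15, -1.7, 110, 0, 0, 0]]

```text
time: 9.52
tool_pos: [589.3, -96.7, 154.5]
tcp_rot: [-179.9, 0.3, 6.7]
ft_force: [0.1, -1.0, -0.4]
finger_gap: 85.6
grip_force: 0.0
```

Call:
step_arm:
  targets:
    - [[0, 0, 30, 0, 0, 0], [-30, -10, 50, 0, 0, 0], [-60, -30, 60, 0, 0, 0], [-90, -50, 60, 0, 0, 0], [-120, -75, 60, 0, 0, 0], [-140, -100, 60, 0, 0, 0], [-140, -120, 60, 0, 0, 0], [-140, -120, 60, 0, 0, 0], [-140, -120, 60, 0, 0, 0]]

```text
time: 10.27
tool_pos: [450.8, -217.9, 215.9]
tcp_rot: [-180.0, -0.0, 6.6]
ft_force: [0.7, -0.7, 0.4]
finger_gap: 85.5
grip_force: 0.0
```

Run:
```python
from h import *
z=snap('side','side8');s=snap('top','top8'); t=r.sense();print(t['tool_pos'],t['ft_force'])
a=cv2.resize(s['img'][160:310,350:500],(400,400),interpolation=cv2.INTER_CUBIC)
b=cv2.resize(z['img'][120:270,235:385],(400,400),interpolation=cv2.INTER_CUBIC)
cv2.imwrite('pics/c8.png',np.hstack([a,b]))
```

```text
[ 451.26396609 -216.62577858  215.50147599] [ 0.25895204  0.17775989 -0.8107677 ]
```

View pics/c8.png

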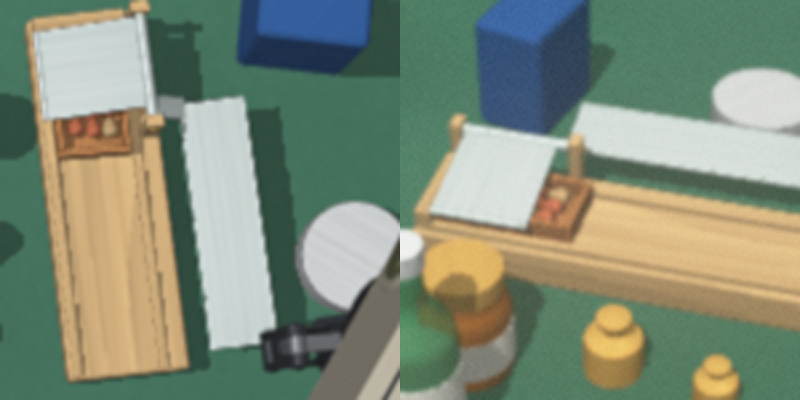

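The cover now rests on the tray, with the mouth corner at (520,228) in the side crop. The tray's tail sticks about 30 mm out of the mouth, the hand is clear and the bystanders stand where they were.

```bash
python3 -c "
from bench import r
print(r.hand_in())"
```

```text
the job is handed in; nothing more can be done
None
```

I pushed the tray home against the stop with the cover held open, then let the cover close onto it and backed the hand clear; the job is handed in (about 10 s of the 40 s used), and no verdict came back.

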